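# Bench-check a spring-return unit and hold its rod at the set mark

## Task

Check the spring-return unit on the bench: pull its upright lever all the way over towards the rod's end, then ease it back to rest under control, never letting it spring back by itself. Then grip the black knob on the end of the sprung rod and draw the rod out until its orange collar stands level with the orange pointer on the base plate, and finish there still gripping the knob, holding the rod steady against its spring. Leave the pointer's setting and the other things on the bench as they are.

Things in the scene. Friction and masses are not known exactly. Their poses are not given: they have to be found in the camera images.
- unit: Spring-return unit, fixed: grey base plate 14 mm thick, green barrel (43 mm across, top 111 mm up) lying along its x axis, brass mouth facing its -x. Origin on the bench under the mouth's centre; x points back along the barrel, y to the lever's side, z up. Plate: x -130..80, y -58..47 mm; beside the lever x -50..80, out to y 170 mm.
- rod: Sprung steel rod (11 mm across) that slides out of the barrel along the unit's -x, axis 85 mm above the bench; collar and knob move with it. Origin on its axis, at the barrel's mouth when in. Starts fully in; travel 85 mm; the spring pulls it back with about 5 N when in, 1.1 N more per 10 mm drawn.
- rod_knob (a point): Grip point of the black pull knob on the rod's free end, on the rod's axis, 85 mm above the bench, 50 mm in front of the barrel's mouth when in: cylinder 22 mm across lying along the rod, 16 mm to either side of this point, then a flange 32 mm across on the pull side. Fingers fit at its +y and -y sides; below are only the plate and pointer (32 mm high).
- rod_collar (a point): Centre of the orange collar on the rod (disc 32 mm in diameter, 6 mm thick), 42 mm from rod_knob towards the barrel; it moves with the rod. With the rod in it stands 8 mm in front of the barrel's mouth.
- pointer_tip (a point): Tip of the orange pointer: a 16 mm block on a track on the base plate with a 4 mm tongue; tip 22 mm above the bench, 6 mm to the unit's -y of the rod's line. Set 30 to 60 mm along the unit's -x from where the collar starts. The collar is at the mark when collar and tip have the same x in the unit's frame. It slides if pushed with over about 5 N.
- lever_knob (a point): Centre of the black cylindrical knob on the lever's top: 26 mm across, 26 mm long, axis along the unit's y (its flat ends face the unit's +y and -y, so it can turn between fingers pinching those ends). 110 mm from the pivot; 151 mm above the bench at rest and at the stop, 158 mm at the top of its arc.
- lever_pivot (a point): Lever's pivot axis (parallel to the unit's y), 48 mm above the bench; does not move.
- lever (a joint): Lever angle in rad: 0 at rest (leaning 0.35 rad from upright to the unit's +x), growing as it is pulled over to the unit's -x; 0.70 at its stop. A spring returns it: about 2 N at the knob at rest, 7 N at the stop. Let go in mid-stroke it snaps back. A pinched knob may lag the fingers by up to 10 mm, so pull on until it is at the stop.
- layout_ink: Bystander: dark blue bottle with black cap, 41 mm across, 72 mm tall; origin under its base.
- v_block_1: Bystander: steel vee block, 46x44x36 mm; origin under its base.
- oilstone: Bystander: dark grey oilstone, 40x125x22 mm; origin under its centre.
- nose_punch: Bystander: turned steel punch with conical nose, 67 mm across, 106 mm tall; origin under its base.
- try_square: Bystander: engineer's square lying flat, 121x75x15 mm; origin under its centre.

How it is judged:
By the outcome, as a careful person would: the job done as asked, in the order asked, and still so for the second after the job is handed in, while the arm keeps its last pose, push and grip.
It also fails if it takes over 54 s, if anything falls off the work surface, if the arm or the gripper's body presses on something with over 40 N, if the wrist force passes 120 N, or if a joint passes its speed limit or range.

## Robot

A 7-joint arm with a two-finger parallel gripper is mounted at the origin on a cart in front of the work surface, level with it; the furniture and walls round the work are solid. World frame = base frame: x ahead of the robot, y to its left, z up, the work surface at z = 0. Lengths are in m, angles in rad, forces in N, time in s.
With the tool pointing down it reaches from about 0.4 to 0.875 m from the base axis. Payload 19.3 kg.
Tool frame: the origin (TCP) lies between the finger pads; the fingertips stand 17 mm ahead of it and the grasp point (between the pads) lies 2 mm behind it; z points along the fingers, x is the direction in which the jaws open and shut, and the axes are right-handed (so a half turn about z gives the same grasp; the last joint's range is limited). The gripper opens to 85 mm and grips with 20 to 120 N. Pads are 22 mm wide; open, the fingers measure 114 mm over their backs; the gripper's body (76 mm by 85 mm) begins 54 mm behind the grasp point. The pads swing forward as they close: fully open they stand 13 mm farther back than shut.
Start: joints at [1.195, 0.521, -0.036, 1.599, 0.021, 1.021, -0.113], TCP at [0.188, -0.596, 0.22] pointing down, gripper open.
Joint ranges: [-2.91, 2.91], [-0.3, 2.13], [-1.5, 1.42], [0.17, 2.43], [-1.26, 4.41], [0.16, 1.93], [-2.52, 2.52]. Speed limits (rad/s): [1.89, 1.89, 2.39, 2.39, 3.01, 3.01, 3.01].

## Interface

Orientations are given as [roll, pitch, yaw] about the fixed x, y, z axes, in that order (R = Rz(yaw) Ry(pitch) Rx(roll)).
In Python, from workcell import bot gives the robot as it stands. The module is installed in compiled form; this text tells all that it offers.
- The arm moves only by the tool arm_command, never from a script. Its argument "targets" is a list of rows, each a list of 6 numbers: the shift along the tool's x, y, z in mm, then the turn, a rotation vector about the tool's x, y, z in degrees. In form: [[x, y, z, wx, wy, wz], ...]. A call has 1 to 8 rows; each row shifts and turns the pose as measured when the row begins, along the tool's axes as they then stand; what a row does not reach is not made up. A row lasts 1/10 s, in which the tool goes at most 50 mm and 8.59 degrees, less where a joint would pass 70% of its speed; a pose out of reach is approached as far as the arm can. A call is refused whole if a number of a shift passes 50 or a number of a turn 8.59, either way. A call with a gripper value outside its range is refused whole. "grip" is the opening in per cent of the stroke, from 0 (shut) to 100 (fully open), set as the call begins (left out, the last holds). The fingers move at their own pace and stop on an object; "grip_force" is the grip in N (left out, the last holds). Time passes only in rows, so rows that do not move let the fingers close. It gives the time, the measured TCP pose, the force and the opening at its end, in the units of the state.
- bot.observe(): the state, without advancing time (a new reading comes with each control period).
- bot.grab_frame(name): name is "scene" or "top"; returns a dict with "color" (480x640x3 uint8, red, green, blue), "depth" (480x640 float32, m along the optical axis (not along the pixel's ray), 0 where there is no reading), "fov_y" (degrees; the focal length in pixels is half the picture's height over the tangent of half this angle, whatever the lens; pixels are square), "cx", "cy" (the principal point, pixels), "D" ([k1, k2, p1, p2, k3] as OpenCV has them; the pictures are not rectified), "R" (3x3) and "t" (3): a world point X has camera coordinates R X + t. Camera axes: x right, y down, z forward; pixel columns grow to the right and rows downward; lengths in m; the calibration is good to about 2 mm. A picture is of the moment at which its call begins.
- bot.job_done(): hands the job in, once; it reports no verdict.
The state is a dict: "clock": time; "qpos": joint angles; "qd": joint speeds; "joint_efforts": joint torques, N m; "position": TCP position; "tool_rot": TCP orientation; "force": force on the tool from outside, world axes, zero at the start; "moment": the same for the moment, N m; "grip_width": finger opening in m.
Only numpy, scipy, OpenCV 4.12 (cv2) and the standard library are available. Lean on these libraries where they do the work, as an engineer would, in place of code of your own. Each camera call takes 0.05 s, during which the arm holds its last target. There are 200 camera calls.

## Working session

There is one attempt and no reset: what is moved stays moved. The work goes in short steps, Python scripts to look and compute and a tool call to move; the robot and the scene stay as the last step left them, time stands still between calls to the robot, and variables do not carry over. Pictures are saved under pics/ and viewed, about 8 in all and at most 12, crops included, and the job is handed in when it is done.

Besides the shell and the picture viewer there is one more tool, called after "Emit:" as name([rows], argument=value, ...), one row to a line, values as JSON. arm_command: Moves the arm, as the interface text tells. Its arguments: {"type":"object","properties":{"targets":{"type":"array"},"grip":{"type":"number"},"grip_force":{"type":"number"}},"required":["targets"]}

```bash
mkdir -p pics; cat > h.py <<'E'
import numpy as np, cv2
from workcell import bot
def K(f):
    F=240/np.tan(np.radians(f["fov_y"])/2); return np.array([[F,0,f["cx"]],[0,F,f["cy"]],[0,0,1]])
def ray(f,uv):
    p=cv2.undistortPoints(np.array([[uv]],float),K(f),np.array(f["D"]))[0,0]
    R=np.array(f["R"]);d=R.T@np.array([p[0],p[1],1]);return -R.T@np.array(f["t"]),d
def plane(f,uv,z):
    o,d=ray(f,uv);return o+d*(z-o[2])/d[2]
def dep(f,uv):
    o,d=ray(f,uv);return o+d*float(f["depth"][int(uv[1]),int(uv[0])])
def proj(f,X):
    return cv2.projectPoints(np.array([X],float),cv2.Rodrigues(np.array(f["R"]))[0],np.array(f["t"],float),K(f),np.array(f["D"]))[0][0,0]
def save(f,n): cv2.imwrite("pics/"+n,f["color"][:,:,::-1])
E
python3 - <<'E'
from h import *
for n in("scene","top"):
    f=bot.grab_frame(n);save(f,n+"0.png")
    import pickle;pickle.dump(f,open(n+"0.pkl","wb"))
    print(n,f["fov_y"],f["D"],-np.array(f["R"]).T@f["t"])
s=bot.observe();print(s)
E
```

```text
scene 49.85801924588804 [-0.10576684  0.          0.          0.          0.        ] [-0.39914668 -0.74420315  1.04683353]
top 53.421851472852794 [-0.02774513  0.          0.          0.          0.        ] [ 0.32964515 -0.09565762  1.17630965]
{'clock': 0.1, 'qpos': array([ 1.1947997 ,  0.52194149, -0.03632938,  1.59989384,  0.02120372,
        1.02108865, -0.1127915 ]), 'qd': array([ 2.11723926e-04, -7.88141331e-04, -8.40306390e-04, -1.56708782e-03,
       -5.37389111e-04,  7.81031345e-07, -9.13034898e-05]), 'joint_efforts': array([ 2.89451738e-03, -9.28493571e+01,  1.98357895e+00, -3.70530868e+01,
        1.81117054e-02,  5.42430105e-03,  8.15350177e-05]), 'position': array([ 0.18804395, -0.59574784,  0.21911179]), 'tool_rot': array([ 3.14152644e+00,  9.43951074e-04, -1.26499960e+00]), 'force': array([0.61155536, 0.24535849, 0.69916927]), 'moment': array([ 0.00162503, -0.04716355,  0.00591696]), 'grip_width': 0.08510592441063668}
```

View pics/scene0.png

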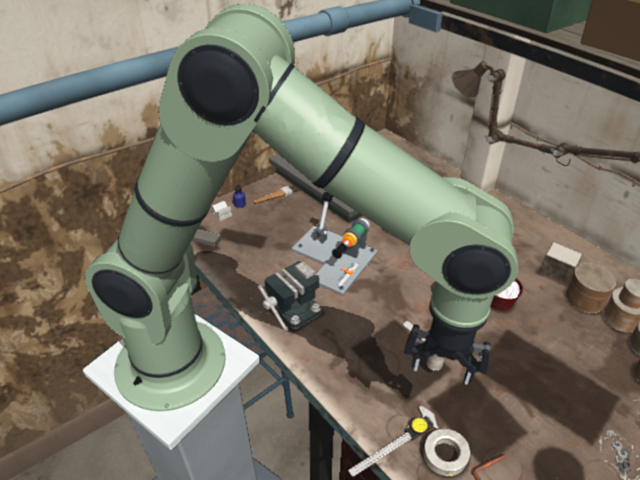

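View pics/top0.png

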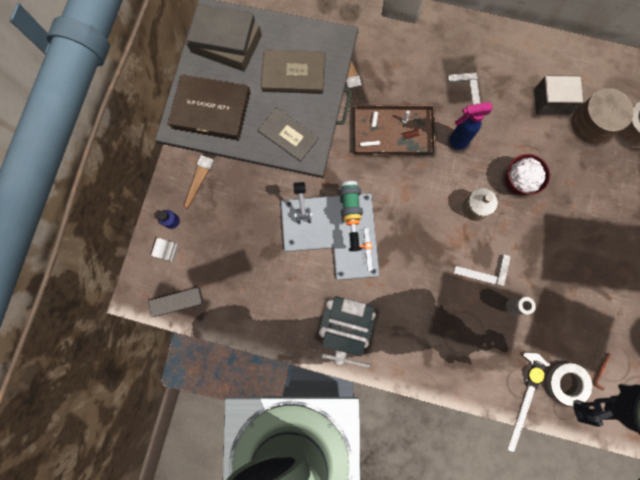

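Scene: the unit stands in the middle of the bench, knob near (338,248), lever knob (327,197). Top: rod knob (354,241), pointer (367,245), lever knob (299,188), vise at (348,325). I'll zoom in on the unit.

```bash
python3 - <<'E'
from h import *
import pickle
a=pickle.load(open("top0.pkl","rb"));b=pickle.load(open("scene0.pkl","rb"))
ca=cv2.resize(a["color"][170:290,270:390],None,fx=5,fy=5,interpolation=2)[:,:,::-1]
cb=cv2.resize(b["color"][180:300,285:325+60],None,fx=5,fy=5,interpolation=2)[:,:,::-1]
cv2.imwrite("pics/c1.png",ca[:,:]);cv2.imwrite("pics/c2.png",cb)
f=a;hsv=cv2.cvtColor(f["color"],cv2.COLOR_RGB2HSV)
for nm,lo,hi in(("orange",(5,150,120),(22,255,255)),("green",(60,80,30),(90,255,255))):
    m=cv2.inRange(hsv,lo,hi);n,l,st,c=cv2.connectedComponentsWithStats(m)
    for i in range(1,n):
        if st[i,4]>8 and 270<c[i,0]<390 and 170<c[i,1]<290: print(nm,c[i],st[i],dep(f,c[i]))
for p in((299,188),(354,241),(350,183),(300,215),(285,200),(372,272),(340,272)): print(p,dep(f,p))
E
```

```text
orange [351.         219.80263158] [344 216  16   9  76] [ 0.56081107 -0.14373212  0.09454828]
orange [363.31578947 246.05263158] [359 243   8   6  19] [ 0.51037222 -0.17619714  0.02319935]
green [349.82352941 185.88235294] [343 185  13   3  17] [ 0.63874703 -0.14144505  0.10623253]
green [350.1       199.7952381] [342 193  17  15 210] [ 0.60655895 -0.141874    0.10214603]
(299, 188) [ 0.61812271 -0.02730678  0.16358699]
(354, 241) [ 0.51117895 -0.15008028  0.09361403]
(350, 183) [ 0.64544467 -0.14190124  0.10701357]
(300, 215) [ 0.58094188 -0.02310391  0.05850523]
(285, 200) [0.62936968 0.01765686 0.01556188]
(372, 272) [ 0.44731856 -0.19667735  0.01746662]
(340, 272) [ 0.4476464  -0.11891244  0.01659036]
```

View pics/c1.png

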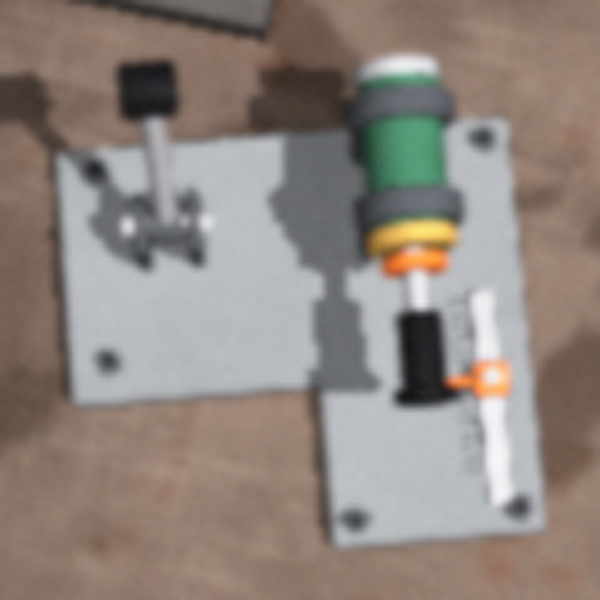

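View pics/c2.png

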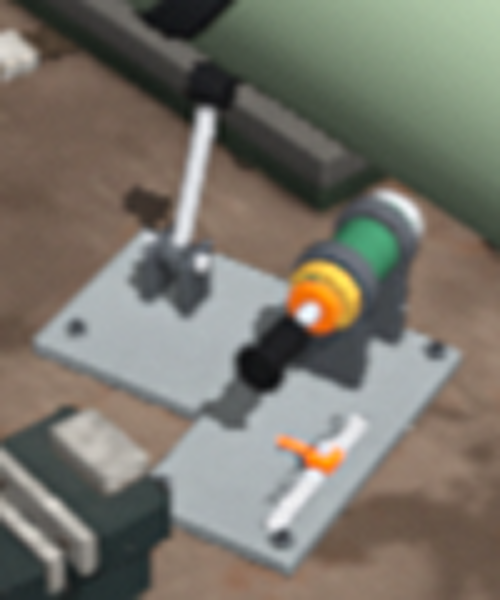

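```bash
cat > fit.py <<'E'
from h import *
import pickle
a=pickle.load(open("top0.pkl","rb"));b=pickle.load(open("scene0.pkl","rb"))
c=np.array([[505,120],[545,527],[333,545],[72,402],[57,152]])/5+[270,170]
M=np.array([[80,-58],[-130,-58],[-130,47],[-50,170],[80,170]])/1e3
W=np.array([plane(a,p,.014)[:2] for p in c])
mc,wc=M.mean(0),W.mean(0);H=(M-mc).T@(W-wc);th=np.arctan2(H[0,1]-H[1,0],H[0,0]+H[1,1])
R=np.array([[np.cos(th),-np.sin(th)],[np.sin(th),np.cos(th)]]);t=wc-R@mc
def toU(X): return np.r_[R.T@(np.array(X)[:2]-t),X[2]]
def toW(U): return np.r_[R@np.array(U[:2])+t,U[2]]
if __name__=="__main__":
    print("th",th,"t",t,"res",(W-(M@R.T+t))*1e3)
    q=lambda x,y:(270+x/5,170+y/5)
    s=lambda x,y:(285+x/5,180+y/5)
    print("collar",toU(plane(a,q(415,261),.095)),"tip top",toU(plane(a,q(449,381),.022)),"block",toU(plane(a,q(493,378),.026)))
    print("tip scene",toU(plane(b,s(279,440),.022)))
    def tri(p,r):
        o1,d1=ray(a,p);o2,d2=ray(b,r);k=np.linalg.lstsq(np.c_[d1,-d2],o2-o1,rcond=None)[0]
        A,B=o1+k[0]*d1,o2+k[1]*d2;return (A+B)/2,np.linalg.norm(A-B)
    L,e=tri(q(148,90),s(212,82));print("lever",L,e,toU(L), toU(plane(a,q(148,90),.16)))
    print("knob dep",toU(dep(a,q(420,355))))
    print("rod knob W",toW([-.05,0,.085]))
    sq=bot.observe();print(sq["position"])
E
python3 fit.py
```

```text
th 0.07304269759659252 t [ 0.56280032 -0.14747748] res [[-2.8636979   1.23233301]
 [ 1.93036463  0.96082512]
 [ 1.11127391 -0.46639298]
 [ 1.20601578 -0.68724155]
 [-1.38395642 -1.0395236 ]]
collar [-0.00781009 -0.00021785  0.095     ] tip top [-0.05390468 -0.01631972  0.022     ] block [-0.05468646 -0.03751267  0.026     ]
tip scene [-0.05748841 -0.00919531  0.022     ]
lever [ 0.62199831 -0.02804819  0.15080661] 0.0007159896767630431 [0.06775582 0.1147907  0.15080661] [0.06487529 0.11465828 0.16      ]
knob dep [-0.05167367  0.00117135  0.09361403]
rod knob W [ 0.51293364 -0.15112637  0.085     ]
[ 0.18804395 -0.59574784  0.21911179]
```

Emit:
arm_command([
  [0,0,-20,0,0,6.7],
  [0,0,-20,0,0,6.7],
])

```text
clock: 0.3
position: [0.1873, -0.5943, 0.2568]
tool_rot: [3.14, 0.007, -1.504]
force: [-0.2, 0.5, 0.0]
grip_width: 0.0855
```

```bash
cat > go.py <<'E'
import sys; from fit import *
from scipy.spatial.transform import Rotation as Ro
s=bot.observe();Rt=Ro.from_euler("xyz",s["tool_rot"]).as_matrix()
def delta(Wp,yaw=th-np.pi/2):
    Rd=Ro.from_euler("xyz",[np.pi,0,yaw]).as_matrix()
    return np.round(Rt.T@(np.array(Wp)-s["position"])*1e3,1),np.round(np.degrees(Ro.from_matrix(Rt.T@Rd).as_rotvec()),2)
print("t",round(s["clock"],2),"W",s["position"].round(4),"U",(toU(s["position"])*1e3).round(1),"rpy",s["tool_rot"].round(3),"F_U",np.r_[R.T@s["force"][:2],s["force"][2]].round(1),"grip",round(s["grip_width"],4),"q",s["qpos"].round(2))
if len(sys.argv)>3: print("delta",*delta(toW(np.array(list(map(float,sys.argv[1:4])))/1e3)))
E
python3 go.py 67 115 240
```

```text
t 0.3 W [ 0.1873 -0.5943  0.2568] U [-407.1 -418.2  256.8] rpy [ 3.14   0.007 -1.504] F_U [-0.2  0.5  0. ] grip 0.0855 q [ 1.15  0.49  0.02  1.56 -0.01  1.1  -0.32]
delta [-535.9 -470.9   19.5] [ 0.11  0.39 -0.35]
```

Emit:
arm_command([
  [-33,-29,0,0,0,0],
  [-33,-29,0,0,0,0],
  [-33,-29,0,0,0,0],
  [-33,-29,0,0,0,0],
  [-33,-29,0,0,0,0],
  [-33,-29,0,0,0,0],
  [-33,-29,0,0,0,0],
  [-33,-29,0,0,0,0],
])

```text
clock: 1.1
position: [0.4053, -0.311, 0.2578]
tool_rot: [3.137, 0.004, -1.519]
force: [2.3, -1.0, -0.4]
grip_width: 0.0854
```

```bash
python3 go.py 67 115 240
```

```text
t 1.1 W [ 0.4053 -0.311   0.2578] U [-169.  -151.6  257.8] rpy [ 3.137  0.004 -1.519] F_U [ 2.2 -1.2 -0.4] grip 0.0854 q [ 0.62  0.3  -0.1   1.84  0.03  1.   -1.01]
delta [-271.5 -230.4   17.9] [ 0.24  0.23 -1.22]
```

Emit:
arm_command([
  [-33,-29,0,0,0,0],
  [-33,-29,0,0,0,0],
  [-33,-29,0,0,0,0],
  [-33,-29,0,0,0,0],
  [-33,-29,0,0,0,0],
  [-33,-29,0,0,0,0],
  [-33,-29,0,0,0,0],
  [-20,-15,0,0,0,0],
])

```text
clock: 1.9
position: [0.6167, -0.0341, 0.2565]
tool_rot: [3.135, 0.005, -1.517]
force: [-1.9, 0.3, 0.3]
grip_width: 0.0853
```

```bash
python3 go.py 67 115 240
```

```text
t 1.9 W [ 0.6167 -0.0341  0.2565] U [ 62.  109.2 256.5] rpy [ 3.135  0.005 -1.517] F_U [-1.8  0.4  0.3] grip 0.0853 q [ 0.1   0.48 -0.2   1.56  0.1   1.11 -1.64]
delta [-5.9 -4.9 16.5] [ 0.35  0.29 -1.1 ]
```

Emit:
arm_command([
  [-6,-5,30,0.3,0.3,-1.1],
  [0,0,30,0,0,0],
  [0,0,25,0,0,0],
  [0,0,15,0,0,0],
  [0,0,8,0,0,0],
  [0,0,0,0,0,0],
])

```text
clock: 2.5
position: [0.6225, -0.0209, 0.1427]
tool_rot: [3.139, 0.002, -1.49]
force: [-0.8, 0.5, 0.6]
grip_width: 0.0855
```

```bash
python3 go.py 67 115 148; python3 -c "
from h import *
f=bot.grab_frame('scene');x=f['color'][140:260,250:410];cv2.imwrite('pics/s1.png',cv2.resize(x,None,fx=5,fy=5,interpolation=2)[:,:,::-1])"
```

```text
t 2.5 W [ 0.6225 -0.0209  0.1427] U [ 68.7 121.8 142.7] rpy [ 3.139e+00  2.000e-03 -1.490e+00] F_U [-0.7  0.6  0.6] grip 0.0855 q [ 0.07  0.61 -0.2   1.67  0.15  0.88 -1.67]
delta [ 6.8  1.8 -5.3] [0.13 0.12 0.47]
```

View pics/s1.png

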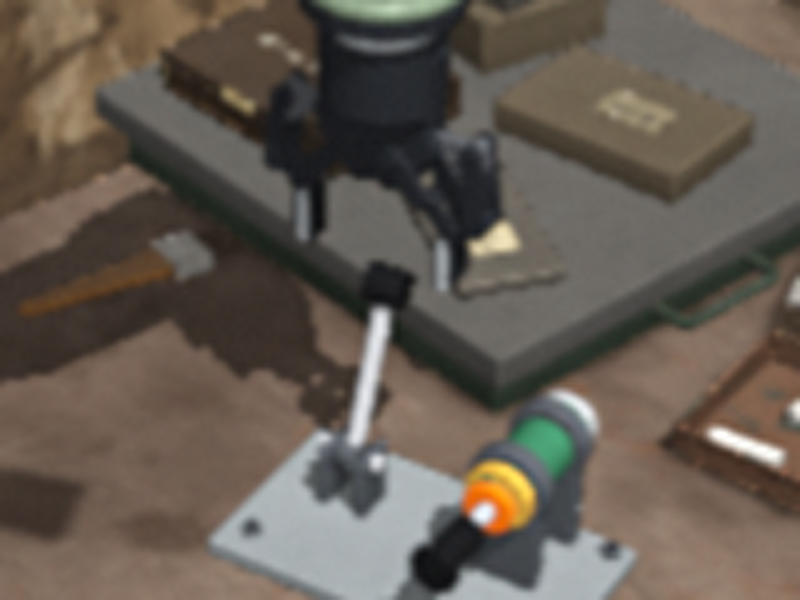

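The scene crop shows the open fingers straddling the lever knob in y (tips (305,235), (442,288); knob (387,286)), but they look high or far back. I'll check the projection numerically.

```bash
python3 - <<'E'
from fit import *
f=bot.grab_frame('scene')
z=lambda X:((proj(f,X)-[250,140])*5).round()
s=bot.observe();print(s["position"],z(s["position"]))
p=s["position"]
for dz in(0,.02,.04):
  for dy in(-.0425,.0425): print(dz,dy,z([p[0]-dy*np.sin(-th)*-1,p[1]+dy,p[2]+dz]))
print("knob",z(toW([.067,.115,.151])))
for px in((305,222),(438,270),(395,280)): print(px,dep(f,(250+px[0]/5,140+px[1]/5)))
t=bot.grab_frame('top')
m=cv2.resize(t["color"][150:230,260:340],None,fx=7,fy=7,interpolation=2);cv2.imwrite('pics/t1.png',m[:,:,::-1])
E
```

```text
[ 0.62318588 -0.02102891  0.14412633] [378. 286.]
0 -0.0425 [439. 309.]
0 0.0425 [318. 264.]
0.02 -0.0425 [440. 281.]
0.02 0.0425 [318. 237.]
0.04 -0.0425 [441. 253.]
0.04 0.0425 [317. 209.]
knob [385. 282.]
(305, 222) [0.60999823 0.02319088 0.17962139]
(438, 270) [ 0.61415391 -0.0697702   0.18179472]
(395, 280) [ 0.61912639 -0.03623175  0.1574868 ]
```

Emit:
arm_command([
  [6.5,1,0,0,0,0],
  [0,0,0,0,0,0],
  [0,0,0,0,0,0],
  [0,0,0,0,0,0],
], grip=45, grip_force=30)

```text
clock: 3.05
position: [0.6241, -0.0288, 0.1472]
tool_rot: [-3.137, 0.001, -1.491]
force: [0.2, -0.3, 0.2]
grip_width: 0.0385
```

```bash
python3 go.py 67 115 146; python3 - <<'E'
from fit import *
f=bot.grab_frame('scene');x=f['color'][170:215,295:355];a=cv2.resize(x,None,fx=9,fy=9,interpolation=2)
t=bot.grab_frame('top');m=cv2.resize(t["color"][160:220,270:330],None,fx=5,fy=5,interpolation=2)
o=np.zeros((405,840,3),np.uint8);o[:405,:540]=a;o[:300,540:]=m
cv2.imwrite('pics/s2.png',o[:,:800,::-1])
s=bot.observe();print(((proj(f,s["position"])-[295,170])*9).round(),((proj(t,s["position"])-[270,160])*5).round())
E
```

```text
t 3.05 W [ 0.6241 -0.0288  0.1472] U [ 69.8 113.9 147.2] rpy [-3.137e+00  1.000e-03 -1.491e+00] F_U [ 0.1 -0.3  0.2] grip 0.0385 q [ 0.09  0.6  -0.2   1.66  0.14  0.88 -1.66]
delta [-1.1  2.8  1.2] [-0.25  0.08  0.4 ]
[295. 245.] [150. 137.]
```

View pics/s2.png

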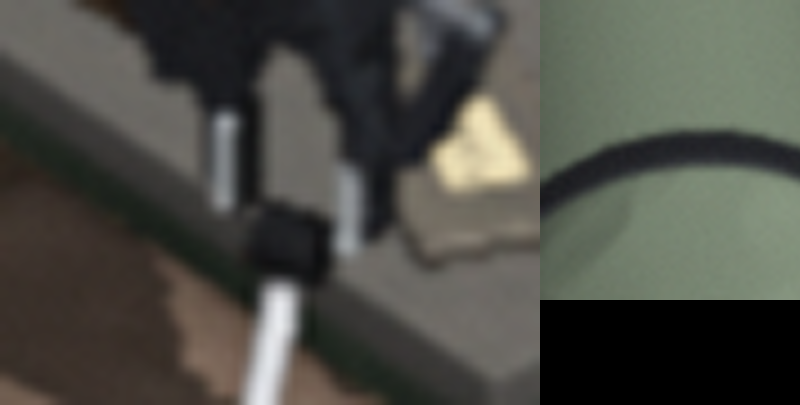

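The crop shows the half-closed fingers straddling the lever knob (knob (290,245); visible finger ends (225,208), (348,252)). The finger ends look higher than documented, so I'll check with depth.

```bash
python3 - <<'E'
from fit import *
f=bot.grab_frame('scene')
for u,c in((225,range(150,235,9)),(348,range(195,275,9))):
    for v in c: 
        X=dep(f,(295+u/9,170+v/9));print((u,v),(toU(X)*1e3).round(0))
print((toU(dep(f,(295+285/9,170+235/9)))*1e3).round())
E
```

```text
(225, 150) [ 55. 133. 187.]
(225, 159) [ 53. 131. 185.]
(225, 168) [ 58. 134. 177.]
(225, 177) [ 58. 135. 173.]
(225, 186) [ 60. 135. 169.]
(225, 195) [ 55. 132. 169.]
(225, 204) [ 57. 134. 164.]
(225, 213) [ 57. 134. 160.]
(225, 222) [148. 190.  80.]
(225, 231) [151. 192.  73.]
(348, 195) [ 54.  86. 187.]
(348, 204) [ 54.  85. 184.]
(348, 213) [ 60.  88. 176.]
(348, 222) [ 55.  86. 176.]
(348, 231) [ 54.  85. 173.]
(348, 240) [ 56.  86. 168.]
(348, 249) [ 57.  87. 164.]
(348, 258) [ 58.  87. 160.]
(348, 267) [140. 134.  87.]
[ 61. 113. 157.]
```

Emit:
arm_command([
  [-1.5,2,0,0,0,0],
  [0,0,6,0,0,0],
  [0,0,6,0,0,0],
  [0,0,6,0,0,0],
  [0,0,0,0,0,0],
], grip=60)

```text
clock: 3.7
position: [0.6214, -0.0266, 0.1268]
tool_rot: [-3.138, 0.002, -1.49]
force: [-0.6, -0.5, -0.2]
grip_width: 0.0513
```

```bash
cat > fing.py <<'E'
from fit import *
import sys
# finger tip finder: depth points in a box of the unit frame around the tool
f=bot.grab_frame('scene');s=bot.observe();P=toU(s["position"])
c=proj(f,s["position"]).astype(int);out=[]
for v in range(c[1]-25,c[1]+20):
    for u in range(c[0]-25,c[0]+25):
        if f["depth"][v,u]>0:
            X=toU(dep(f,(u,v)))-P
            if abs(X[0])<.03 and .01<abs(X[1])<.06 and X[2]>-.03: out.append(X*1e3)
out=np.array(out)
for sg in(1,-1):
    o=out[(sg*out[:,1]>0)];o=o[np.argsort(o[:,2])][:25]; print("lowest rel TCP",o[[2,8,15]].round())
E
python3 fing.py; python3 go.py 67 115 130
```

```text
lowest rel TCP [[ -9.  25.  17.]
 [-14.  29.  18.]
 [ -0.  27.  22.]]
lowest rel TCP [[ -5. -32.  15.]
 [-11. -14.  18.]
 [-12. -11.  22.]]
t 3.75 W [ 0.6216 -0.0266  0.1272] U [ 67.5 116.2 127.2] rpy [-3.138e+00  2.000e-03 -1.490e+00] F_U [-0.7 -0.7  0.7] grip 0.0512 q [ 0.08  0.63 -0.2   1.68  0.15  0.84 -1.67]
delta [ 1.2  0.5 -2.8] [-0.21  0.09  0.45]
```

Emit:
arm_command([
  [1,0,5,0,0,0],
  [0,0,5,0,0,0],
])

```text
clock: 3.95
position: [0.6222, -0.0277, 0.1172]
tool_rot: [-3.137, 0.001, -1.49]
force: [0.0, -0.3, 0.3]
grip_width: 0.0514
```

Emit:
arm_command([
  [0,0,0,0,0,0],
  [0,0,0,0,0,0],
  [0,0,0,0,0,0],
  [0,0,0,0,0,0],
  [0,0,0,0,0,0],
], grip=0, grip_force=60)

```text
clock: 4.45
position: [0.6219, -0.0263, 0.1169]
tool_rot: [-3.138, 0.003, -1.489]
force: [-0.8, 0.5, -0.9]
grip_width: 0.0253
```

```bash
python3 go.py; python3 - <<'E'
from fit import *
f=bot.grab_frame('scene');x=f['color'][160:220,285:365];cv2.imwrite('pics/s3.png',cv2.resize(x,None,fx=7,fy=7,interpolation=2)[:,:,::-1])
s=bot.observe();print(((proj(f,s["position"])-[285,160])*7).round())
E
```

```text
t 4.45 W [ 0.6219 -0.0263  0.1169] U [ 67.7 116.6 116.9] rpy [-3.138e+00  3.000e-03 -1.489e+00] F_U [-0.7  0.5 -0.9] grip 0.0253 q [ 0.08  0.64 -0.2   1.69  0.15  0.82 -1.67]
[291. 318.]
```

View pics/s3.png

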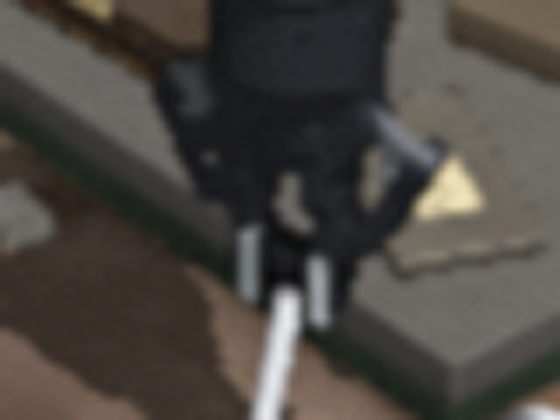

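Good grasp: both fingers bracket the lever knob, at 25 mm opening. Now I pull along the arc.

Emit:
arm_command([
  [0,6,-2,0,0,0],
  [0,6,-1.7,0,0,0],
  [0,6,-1.2,0,0,0],
  [0,6,-0.9,0,0,0],
  [0,6,-0.6,0,0,0],
  [0,6,-0.3,0,0,0],
  [0,6,0.1,0,0,0],
])

```text
clock: 5.2
position: [0.5863, -0.0289, 0.1239]
tool_rot: [-3.119, 0.005, -1.49]
force: [10.7, 1.0, -6.6]
grip_width: 0.0253
```

```bash
python3 go.py
```

```text
t 5.2 W [ 0.5863 -0.0289  0.1239] U [ 32.1 116.5 123.9] rpy [-3.119  0.005 -1.49 ] F_U [10.8  0.2 -6.6] grip 0.0253 q [ 0.1   0.57 -0.2   1.8   0.15  0.76 -1.67]
```

Emit:
arm_command([
  [0,7,0.5,0,0,0],
  [0,7,0.7,0,0,0],
  [0,7,1.0,0,0,0],
  [0,7,1.4,0,0,0],
  [0,7,1.8,0,0,0],
])

```text
clock: 5.7
position: [0.5612, -0.0308, 0.1214]
tool_rot: [-3.093, 0.005, -1.489]
force: [11.6, 0.7, -0.3]
grip_width: 0.0253
```

```bash
python3 go.py; python3 fing.py
```

```text
t 5.7 W [ 0.5612 -0.0308  0.1214] U [  6.9 116.4 121.4] rpy [-3.093  0.005 -1.489] F_U [11.6 -0.2 -0.3] grip 0.0253 q [ 0.1   0.53 -0.21  1.89  0.16  0.69 -1.68]
lowest rel TCP [[ -4.  13.  12.]
 [-12.  19.  18.]
 [-14.  17.  23.]]
lowest rel TCP [[-10. -11.  14.]
 [ -6. -22.  19.]
 [ -9. -27.  24.]]
```

Emit:
arm_command([
  [0,7,1.8,-0.7,0,0],
  [0,7,2.2,-0.7,0,0],
  [0,7,2.2,-0.7,0,0],
  [0,6,2,-0.7,0,0],
])

```text
clock: 6.15
position: [0.5439, -0.0322, 0.1168]
tool_rot: [-3.118, 0.005, -1.489]
force: [14.6, 0.6, -1.2]
grip_width: 0.0253
```

```bash
python3 go.py
```

```text
t 6.15 W [ 0.5439 -0.0322  0.1168] U [-10.4 116.4 116.8] rpy [-3.118  0.005 -1.489] F_U [14.6 -0.5 -1.2] grip 0.0253 q [ 0.11  0.53 -0.21  1.92  0.15  0.69 -1.68]
```

Emit:
arm_command([
  [0,7,1,-0.5,0,0],
  [0,7,1,-0.5,0,0],
  [0,0,0,0,0,0],
], grip_force=90)

```text
clock: 6.45
position: [0.5404, -0.0324, 0.1166]
tool_rot: [-3.113, 0.006, -1.487]
force: [1.7, -1.1, 2.5]
grip_width: 0.0245
```

```bash
python3 go.py;python3 - <<'E'
from fit import *
f=bot.grab_frame('scene');s=bot.observe();c=proj(f,s["position"]).astype(int)-[40,35];x=f['color'][c[1]:c[1]+60,c[0]:c[0]+80];cv2.imwrite('pics/s4.png',cv2.resize(x,None,fx=7,fy=7,interpolation=2)[:,:,::-1])
for nm,a in(("rest",-.35),("stop",.35)):
  px=.067-.0377
  print(nm,((proj(f,toW([px-.11*np.sin(a),.115,.048+.11*np.cos(a)]))-c)*7).round(), ((proj(f,toW([px,.115,.048]))-c)*7).round())
E
```

```text
t 6.45 W [ 0.5404 -0.0324  0.1166] U [-13.9 116.4 116.6] rpy [-3.113  0.006 -1.487] F_U [ 1.6 -1.2  2.5] grip 0.0245 q [ 0.11  0.52 -0.21  1.93  0.15  0.68 -1.68]
rest [393.  87.] [344. 323.]
stop [297. 177.] [344. 323.]
```

View pics/s4.png

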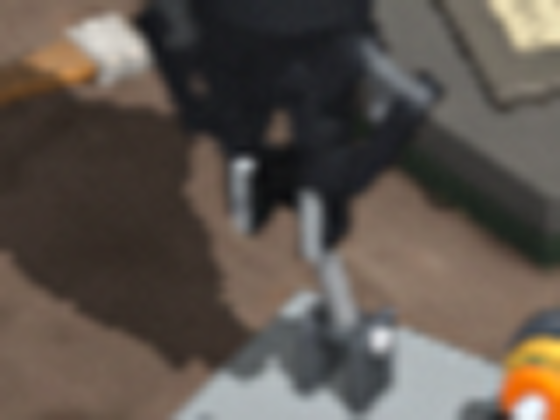

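The lever leans over to the -x side with the knob near (285,175), against (297,177) predicted at the stop. I'll pull a bit harder to be sure it reaches the stop.

Emit:
arm_command([
  [0,10,0,-0.5,0,0],
  [0,12,0,-0.5,0,0],
  [0,12,0,0,0,0],
])

```text
clock: 6.8
position: [0.5308, -0.0331, 0.1187]
tool_rot: [-3.081, 0.008, -1.485]
force: [32.1, -3.2, -5.4]
grip_width: 0.0236
```

```bash
python3 go.py; python3 - <<'E'
from fit import *
f=bot.grab_frame('scene')
# shaft direction: bright grey points near lever plane y=115+-8, via depth
pts=[]
for v in range(150,260):
    for u in range(285,365):
        if f["depth"][v,u]>0:
            X=toU(dep(f,(u,v)))
            if abs(X[1]-.115)<.009 and .075<X[2]<.13 and -.06<X[0]<.12 : pts.append(X)
p=np.array(pts);print(len(p));k=np.polyfit(p[:,2],p[:,0],1);print("slope angle",-np.arctan(k[0]),"x at .048",np.polyval(k,.048),"x at .151",np.polyval(k,.151))
E
```

```text
t 6.8 W [ 0.5308 -0.0331  0.1187] U [-23.6 116.4 118.7] rpy [-3.081  0.008 -1.485] F_U [31.8 -5.5 -5.4] grip 0.0236 q [ 0.12  0.49 -0.21  1.98  0.16  0.62 -1.68]
26
slope angle 0.5774718805119741 x at .048 0.036566646801481834 x at .151 -0.030544147751935563
```

Force is 32 N with the TCP 91 mm along, so the lever is firmly at its stop. Easing back.

Emit:
arm_command([
  [0,-5,0,-0.6,0,0],
  [0,-5,0,-0.6,0,0],
  [0,-5,0,-0.6,0,0],
  [0,-5,-0.5,-0.6,0,0],
  [0,-5,-1,-0.5,0,0],
  [0,-5,-1,-0.4,0,0],
])

```text
clock: 7.45
position: [0.5635, -0.0306, 0.1307]
tool_rot: [-3.129, 0.008, -1.492]
force: [-3.5, 1.6, -4.7]
grip_width: 0.023
```

```bash
python3 go.py
```

```text
t 7.45 W [ 0.5635 -0.0306  0.1307] U [  9.3 116.5 130.7] rpy [-3.129  0.008 -1.492] F_U [-3.4  1.8 -4.7] grip 0.023 q [ 0.11  0.54 -0.21  1.85  0.14  0.76 -1.67]
```

Emit:
arm_command([
  [0,-2,3,0,0,0],
  [0,-3,3,0,0,0],
  [0,-4,2,-0.3,0,0],
])

```text
clock: 7.75
position: [0.5785, -0.0295, 0.1301]
tool_rot: [-3.121, 0.007, -1.494]
force: [1.1, 0.9, 24.5]
grip_width: 0.0229
```

```bash
python3 go.py; cat > shaft.py <<'E'
from fit import *
f=bot.grab_frame('scene')
pts=[]
for v in range(150,260):
    for u in range(285,365):
        if f["depth"][v,u]>0:
            X=toU(dep(f,(u,v)))
            if abs(X[1]-.115)<.009 and .08<X[2]<.125 and -.06<X[0]<.12 : pts.append(X)
p=np.array(pts);m=p.mean(0);print("n",len(p),"lean(rest -.35)",-np.arctan2(m[0]+.004-.0293,m[2]-.048))
E
python3 shaft.py
```

```text
t 7.75 W [ 0.5785 -0.0295  0.1301] U [ 24.3 116.5 130.1] rpy [-3.121  0.007 -1.494] F_U [ 1.1  0.8 24.5] grip 0.0229 q [ 0.1   0.56 -0.21  1.81  0.15  0.77 -1.67]
n 46 lean(rest -.35) -0.007989665448054852
```

Emit:
arm_command([
  [0,-4,0,0,0,0],
  [0,-4,0.3,0,0,0],
  [0,-4,0.5,0,0,0],
  [0,-4,0.7,-0.3,0,0],
  [0,-4,0.9,-0.3,0,0],
])

```text
clock: 8.3
position: [0.6013, -0.0278, 0.1297]
tool_rot: [-3.129, 0.008, -1.499]
force: [-10.4, 2.3, 18.1]
grip_width: 0.0231
```

```bash
python3 go.py;python3 shaft.py
```

```text
t 8.3 W [ 0.6013 -0.0278  0.1297] U [ 47.1 116.6 129.7] rpy [-3.129  0.008 -1.499] F_U [-10.2   3.1  18.1] grip 0.0231 q [ 0.09  0.59 -0.2   1.75  0.14  0.81 -1.67]
n 46 lean(rest -.35) -0.1836883268022563
```

Emit:
arm_command([
  [0,-3,1,0,0,0],
  [0,-3,1,0,0,0],
  [0,-3,1.2,0,0,0],
  [0,-3,1.2,0,0,0],
  [0,-3,1.2,0,0,0],
  [0,-3,1.2,0,0,0],
])

```text
clock: 8.95
position: [0.6205, -0.0263, 0.1255]
tool_rot: [-3.131, 0.007, -1.495]
force: [-4.0, -0.7, 13.5]
grip_width: 0.0234
```

```bash
python3 go.py;python3 shaft.py
```

```text
t 8.95 W [ 0.6205 -0.0263  0.1255] U [ 66.4 116.7 125.5] rpy [-3.131  0.007 -1.495] F_U [-4.1 -0.4 13.5] grip 0.0234 q [ 0.09  0.62 -0.2   1.7   0.15  0.83 -1.67]
n 52 lean(rest -.35) -0.3206499967182199
```

Nearly at rest; pushing on gently to the rest stop.

Emit:
arm_command([
  [0,-4,1,0,0,0],
  [0,-5,1,0,0,0],
  [0,-6,0,0,0,0],
  [0,-7,0,0,0,0],
])

```text
clock: 9.4
position: [0.629, -0.0258, 0.1225]
tool_rot: [3.121, 0.003, -1.489]
force: [-59.4, -1.1, 51.6]
grip_width: 0.0232
```

```bash
python3 go.py;python3 shaft.py
```

```text
t 9.4 W [ 0.629  -0.0258  0.1225] U [ 74.9 116.5 122.5] rpy [ 3.121e+00  3.000e-03 -1.489e+00] F_U [-59.3   3.3  51.6] grip 0.0232 q [ 0.08  0.65 -0.2   1.64  0.15  0.88 -1.67]
n 57 lean(rest -.35) -0.391586874603188
```

At the rest stop, with more push than needed. I'll relax, then release.

Emit:
arm_command([
  [0,1,-1,0,0,0],
  [0,0,0,0,0,0],
])

```text
clock: 9.65
position: [0.6244, -0.0261, 0.1242]
tool_rot: [3.112, 0.003, -1.488]
force: [-1.6, 1.2, 5.5]
grip_width: 0.0233
```

```bash
python3 go.py;python3 shaft.py
```

```text
t 9.65 W [ 0.6244 -0.0261  0.1242] U [ 70.3 116.6 124.2] rpy [ 3.112e+00  3.000e-03 -1.488e+00] F_U [-1.5  1.3  5.5] grip 0.0233 q [ 0.08  0.65 -0.2   1.65  0.15  0.89 -1.66]
n 56 lean(rest -.35) -0.38069331617969915
```

Emit:
arm_command([
  [0,0,0,0,0,0],
  [0,0,0,0,0,0],
  [0,0,0,0,0,0],
  [0,0,0,0,0,0],
], grip=65)

```text
clock: 10.1
position: [0.6244, -0.0263, 0.1229]
tool_rot: [3.111, 0.002, -1.487]
force: [-0.2, -0.8, 1.0]
grip_width: 0.0552
```

Emit:
arm_command([
  [0,0,-10,0,0,0],
  [0,0,-25,0,0,0],
  [0,0,-25,0,0,0],
  [0,0,-15,0,0,0],
])

```text
clock: 10.5
position: [0.626, -0.0263, 0.2]
tool_rot: [3.108, 0.003, -1.486]
force: [-0.4, -0.2, -0.4]
grip_width: 0.0556
```

```bash
python3 shaft.py; python3 go.py -50 0 200
```

```text
n 54 lean(rest -.35) -0.3499055244549902
t 10.55 W [ 0.627  -0.0263  0.2022] U [ 72.9 116.2 202.2] rpy [ 3.110e+00  2.000e-03 -1.486e+00] F_U [ 1.  -0.3  2.6] grip 0.0558 q [ 0.08  0.57 -0.21  1.57  0.12  1.05 -1.64]
delta [114.8 124.1   5.8] [1.78 0.13 0.65]
```

Emit:
arm_command([
  [23,25,1,0.9,0,0.3],
  [23,25,1,0.9,0,0.3],
  [23,25,1,0,0,0],
  [23,25,1,0,0,0],
  [23,24,1,0,0,0],
  [0,0,0,0,0,0],
])

```text
clock: 11.15
position: [0.5095, -0.1539, 0.2013]
tool_rot: [-3.134, 0.001, -1.495]
force: [0.2, 1.2, -0.2]
grip_width: 0.0556
```

```bash
python3 fing.py; python3 go.py -50 0 110
```

```text
lowest rel TCP [[-14.  27.  17.]
 [-16.  32.  20.]
 [  6.  27.  25.]]
lowest rel TCP [[-14. -31.  18.]
 [-18. -33.  24.]
 [-11. -41.  27.]]
t 11.2 W [ 0.5111 -0.1521  0.2015] U [-51.9  -0.9 201.5] rpy [-3.133e+00  2.000e-03 -1.493e+00] F_U [-0.4  0.2  1. ] grip 0.0554 q [ 0.33  0.4  -0.2   1.86  0.1   0.88 -1.41]
delta [-0.7 -1.2 91.5] [-0.48  0.11  0.25]
```

Emit:
arm_command([
  [-1,-1,35,-0.4,0,0.2],
  [0,0,35,0,0,0],
  [0,0,30,0,0,0],
  [0,0,20,0,0,0],
  [0,0,10,0,0,0],
  [0,0,6,0,0,0],
  [0,0,0,0,0,0],
])

```text
clock: 11.9
position: [0.5194, -0.1465, 0.0642]
tool_rot: [-3.132, 0.002, -1.492]
force: [0.1, -0.1, -0.6]
grip_width: 0.0557
```

```bash
python3 fing.py; python3 go.py -50 0 57; python3 - <<'E'
from fit import *
f=bot.grab_frame('scene');s=bot.observe();x=f['color'][195:285,300:400];cv2.imwrite('pics/s5.png',cv2.resize(x,None,fx=6,fy=6,interpolation=2)[:,:,::-1])
E
```

```text
lowest rel TCP [[30. 11. 17.]
 [ 4. 29. 20.]
 [-9. 41. 23.]]
lowest rel TCP [[-27. -16.  12.]
 [ 11. -13.  19.]
 [-14. -11.  21.]]
t 11.95 W [ 0.5197 -0.1466  0.0647] U [-43.    4.1  64.7] rpy [-3.131e+00  2.000e-03 -1.492e+00] F_U [ 0.1 -0.1 -0.4] grip 0.0555 q [ 0.29  0.61 -0.17  1.95  0.16  0.59 -1.48]
delta [4.  7.1 7.6] [-0.61  0.1   0.31]
```

View pics/s5.png

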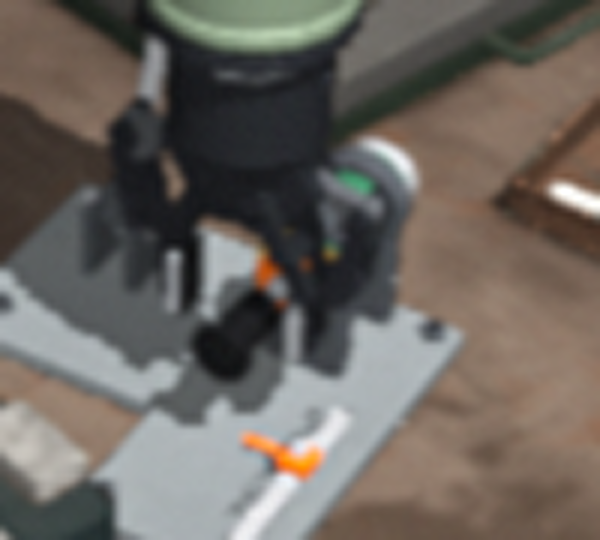

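Fingers straddle the rod knob (knob (240,335), finger ends (175,305), (292,360); pointer tip (247,440)). A small correction, then close.

Emit:
arm_command([
  [4,7,3,-0.5,0,0.3],
  [0,0,3,0,0,0],
  [0,0,0,0,0,0],
])

```text
clock: 12.3
position: [0.5136, -0.1523, 0.0605]
tool_rot: [-3.137, 0.0, -1.499]
force: [-0.4, -0.2, 0.7]
grip_width: 0.0557
```

```bash
python3 go.py -50 0 57
```

```text
t 12.3 W [ 0.5136 -0.1523  0.0605] U [-49.4  -1.2  60.5] rpy [-3.137  0.    -1.499] F_U [-0.4 -0.2  0.7] grip 0.0557 q [ 0.3   0.61 -0.16  1.95  0.17  0.58 -1.47]
delta [-1.2  0.6  3.5] [-0.27  0.02 -0.07]
```

Emit:
arm_command([
  [-1,0,4,0,0,0],
  [0,0,0,0,0,0],
  [0,0,0,0,0,0],
  [0,0,0,0,0,0],
  [0,0,0,0,0,0],
  [0,0,0,0,0,0],
], grip=0, grip_force=90)

```text
clock: 12.9
position: [0.5136, -0.15, 0.0572]
tool_rot: [-3.137, 0.001, -1.498]
force: [-0.6, 0.1, 0.0]
grip_width: 0.0195
```

```bash
python3 go.py -97 0 57; cat > col.py <<'E'
from fit import *
f=bot.grab_frame('scene');hsv=cv2.cvtColor(f["color"],cv2.COLOR_RGB2HSV)
m=cv2.inRange(hsv,(3,170,120),(18,255,255));n,l,st,c=cv2.connectedComponentsWithStats(m)
for i in range(1,n):
    if st[i,4]>3 and 280<c[i,0]<400 and 180<c[i,1]<300:
        v,u=np.where(l==i);X=np.array([toU(dep(f,p)) for p in zip(u,v)])*1e3
        print(c[i].round(1),st[i],"U med",np.median(X,0).round(1))
        if X[:,2].mean()<40:
            P=np.array([toU(plane(f,p,.022)) for p in zip(u,v)])*1e3
            g=P[P[:,1]>-22];print("tongue rows",g.round(0)[:12].tolist(),"mean x,y",g.mean(0).round(1),"tip y",P[:,1].max())
E
python3 col.py
```

```text
t 12.9 W [ 0.5136 -0.15    0.0572] U [-49.3   1.1  57.2] rpy [-3.137e+00  1.000e-03 -1.498e+00] F_U [-0.6  0.2  0. ] grip 0.0195 q [ 0.29  0.62 -0.16  1.96  0.17  0.58 -1.48]
delta [ 1.1 47.7 -0.1] [-0.27  0.07 -0.02]
[350.8 239.4] [349 238   5   4  16] U med [ -9.  -10.   95.2]
[347.3 270.9] [341 268  12   6  22] U med [-59.5 -35.2  23.8]
```

```bash
python3 - <<'E'
from fit import *
s=lambda x,y:(285+x/5,180+y/5); q=lambda x,y:(270+x/5,170+y/5)
for n,p,z in(("80,-58",(460,353),14),("-130,-58",(290,572),14),("-50,170",(35,343),14),("80,170",(145,233),14),("collar face -11,0",(309,313),85),("lever knob 67,115",(212,82),151),("tip",(279,440),22),("block",(325,459),28)):
    print(n,(toU(plane(b,s(*p),z/1e3))*1e3).round(1))
# screws/edge in top
for n,p,z in(("tip",(447,381),22),("block",(493,378),30),("collar top edge front",(415,272),101),("collar back",(415,250),101)):
    print("top",n,(toU(plane(a,q(*p),z/1e3))*1e3).round(1))
# orange subpixel profile of tongue, top and scene
for f,(r0,r1,c0,c1) in((a,(240,252,355,374)),(b,(262,276,338,356))):
    im=f["color"][r0:r1,c0:c1].astype(int);print((im[:,:,0]-im[:,:,2]))
E
```

```text
80,-58 [ 73.5 -59.3  14. ]
-130,-58 [-137.4  -63.1   14. ]
-50,170 [-55.6 162.   14. ]
80,170 [ 68.7 162.6  14. ]
collar face -11,0 [-16.   -2.6  85. ]
lever knob 67,115 [ 67.8 114.4 151. ]
tip [-57.5  -9.2  22. ]
block [-62.6 -42.1  28. ]
top tip [-53.8 -15.3  22. ]
top block [-55.3 -37.1  30. ]
top collar top edge front [-14.2   0.6 101. ]
top collar back [ -3.9  -0.3 101. ]
[[ -3  -1  -2  -4  -5  -6  -7  -7  -6  -6  -2  -1  -2   0  -1  -4  -6  -8
   -5]
 [ -2  -1  -1  -4  -7  -6  -8  -7  -6  -1   9   8   8  11  20  21   8  -4
   -6]
 [ -1  -3  -3  -5  -7  -7  -7  -6  -2  27  66  78  77  72  81  87  46   4
   -6]
 [ -2  -3  -1  -1  -6  -6  -6  -5  10  74 141 130  92  73  94 120  78  16
   -7]
 [ -2  -1  -2   2   6  12  17  28  50 104 151 100  38  19  46  95  84  21
   -6]
 [ -3  -2  -1  20  53  78  99 123 135 144 147  83  22   9  33  82  83  23
   -6]
 [ -3  -2   0  31  95 139 157 167 165 164 166 121  59  41  70 110  95  26
   -7]
 [ -3  -3  -3  10  49  87  99  97  94 115 168 160 128 117 135 146 107  26
   -7]
 [ -2  -1  -2  -2   2  10  11   7  12  54 137 149 131 122 125 127  85  1
[... 603 characters left out ...]
-10 -10  -8  -5  -5  -3]
 [-12   0  57 110  96  49  13  -9 -17 -17 -12 -10 -10  -9  -7  -7  -3  -5]
 [-12  -1  77 177 194 166 119  66  16  -4  -8 -11  -6   9   3  -6  -6  -7]
 [-12 -10  18  76 127 165 186 169 139  98  34 -11  -3  44  62  19  -5 -10]
 [-12 -13 -15 -13  -2  37 107 171 204 198 108  34  43 120 156  89  13 -12]
 [-10 -11 -12 -14 -18 -19  -7  74 200 231 191 152 159 207 200 105   8 -14]
 [-11 -11 -10 -10 -13 -15 -20  32 171 238 249 241 243 234 163  53  -8 -14]
 [ -9 -10 -11 -12  -9 -11 -14   6  72 122 153 198 232 179  74   0 -15 -12]
 [-11 -10 -10 -10 -10  -8 -11 -10  -1   3  20  77 128  83   8 -16 -14 -12]
 [-11 -10 -10 -11 -10  -9  -9 -10  -9  -8  -9   2  17   5 -12 -14 -11 -10]]
```

Emit:
arm_command([
  [0,5,0,0,0,0],
  [0,5,0,0,0,0],
  [0,5,0,0,0,0],
  [0,5,0,0,0,0],
  [0,5,0,0,0,0],
  [0,5,0,0,0,0],
  [0,5,0,0,0,0],
  [0,3,0,0,0,0],
])

```text
clock: 13.75
position: [0.4834, -0.1523, 0.0573]
tool_rot: [-3.118, 0.0, -1.497]
force: [9.0, -0.3, -10.3]
grip_width: 0.0197
```

```bash
python3 go.py -95 0 57; python3 col.py
```

```text
t 13.75 W [ 0.4834 -0.1523  0.0573] U [-79.5   1.   57.3] rpy [-3.118  0.    -1.497] F_U [  8.9  -1.  -10.3] grip 0.0197 q [ 0.32  0.58 -0.16  2.04  0.17  0.51 -1.47]
delta [ 1.  15.5 -0.1] [-1.33  0.01  0.05]
[345.  246.2] [343 244   5   5  14] U med [-58.7 -16.9 109.9]
[347.3 270.9] [341 268  12   6  22] U med [-58.5 -33.4  22.7]
tongue rows [[-57.0, -10.0, 22.0], [-56.0, -12.0, 22.0], [-58.0, -17.0, 22.0], [-56.0, -19.0, 22.0], [-55.0, -21.0, 22.0]] mean x,y [-56.3 -15.8  22. ] tip y -9.681398835433061
```

Emit:
arm_command([
  [0,4,0.5,-0.5,0,0],
  [0,4,0.5,-0.5,0,0],
  [0,4,0.5,-0.5,0,0],
  [0,4,0.5,-0.5,0,0],
  [0,2,0,0,0,0],
  [0,1,0,0,0,0],
])

```text
clock: 14.4
position: [0.4748, -0.153, 0.0573]
tool_rot: [-3.132, -0.002, -1.495]
force: [9.4, -1.4, -13.5]
grip_width: 0.0193
```

```bash
python3 go.py -95 0 57; python3 col.py; python3 - <<'E'
from fit import *
f=bot.grab_frame('scene');x=f['color'][215:290,300:400];A=cv2.resize(x,None,fx=8,fy=8,interpolation=2)
cv2.imwrite('pics/s6.png',A[:,:,::-1])
E
```

```text
t 14.4 W [ 0.4748 -0.153   0.0573] U [-88.2   0.9  57.3] rpy [-3.132e+00 -2.000e-03 -1.495e+00] F_U [  9.3  -2.  -13.5] grip 0.0193 q [ 0.31  0.58 -0.16  2.05  0.18  0.51 -1.47]
delta [0.9 6.8 0.2] [-0.54 -0.09  0.14]
[343.7 247.8] [342 246   5   4  13] U med [-50.5  -9.9  95.7]
[347.4 271. ] [341 268  12   6  21] U med [-58.2 -34.   22.6]
tongue rows [[-57.0, -10.0, 22.0], [-56.0, -12.0, 22.0], [-58.0, -17.0, 22.0], [-56.0, -19.0, 22.0]] mean x,y [-56.7 -14.4  22. ] tip y -9.681398835433061
```

View pics/s6.png

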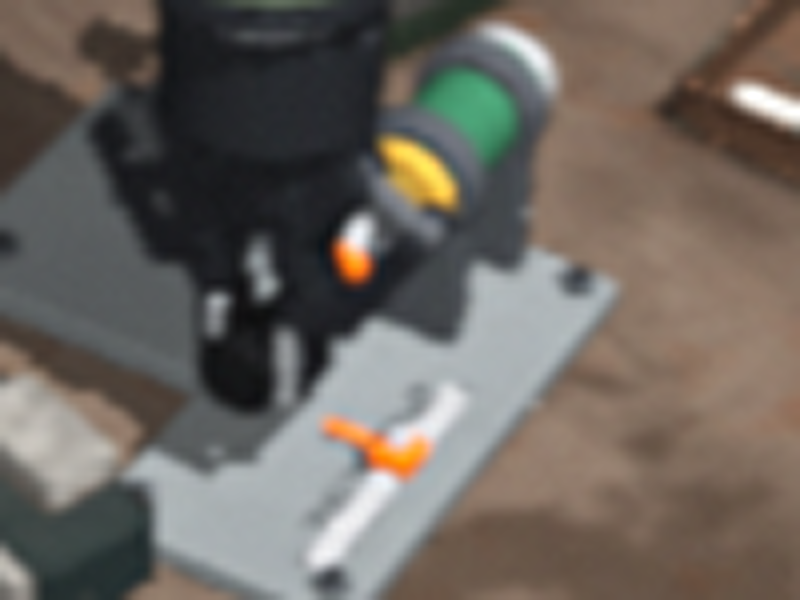

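Image: knob (250,370) held in the fingers, rod drawn out, collar at (353,262), pointer tip at (330,428) untouched. Now the remaining distance.

```bash
cat > draw.py <<'E'
from fit import *
f=bot.grab_frame('scene');hsv=cv2.cvtColor(f["color"],cv2.COLOR_RGB2HSV)
def edge(f):
    # subpixel lower boundary (front, -y/bottom side) and right boundary of collar orange blob
    g=cv2.resize(f["color"][225:262,330:365],None,fx=8,fy=8,interpolation=cv2.INTER_CUBIC).astype(int)
    h=cv2.cvtColor(g.clip(0,255).astype(np.uint8),cv2.COLOR_RGB2HSV)
    m=cv2.inRange(h,(3,150,110),(16,255,255));n,l,st,c=cv2.connectedComponentsWithStats(m)
    i=1+st[1:,4].argmax();v,u=np.where(l==i)
    d=np.array([ (p@w).max() for w in [np.array([1,0]),np.array([.7,.7]),np.array([0,1])] for p in [np.c_[u,v]]])/8
    return d
e0,e1=edge(b),edge(f)
p0,p1=proj(b,toW([-.008,-.008,.075])),proj(b,toW([-.048,-.008,.075]));k=(p1-p0)/40
ks=np.array([k[0],.7*k.sum(),k[1]])
print("shift px",e1-e0,"px/mm",ks,"draw mm",(e1-e0)/ks)
E
python3 draw.py
```

```text
shift px [-6.75 -1.75  3.25] px/mm [-0.17477059  0.01548034  0.19688536] draw mm [  38.62205924 -113.04660371   16.50706778]
```

Emit:
arm_command([
  [0,4,0.3,-0.2,0,0],
  [0,4,0.3,-0.2,0,0],
  [0,3,0,0,0,0],
  [0,2,0,0,0,0],
  [0,1,0,0,0,0],
])

```text
clock: 15.05
position: [0.4689, -0.1535, 0.0573]
tool_rot: [-3.123, -0.002, -1.495]
force: [10.2, -0.0, -11.6]
grip_width: 0.0195
```

```bash
python3 go.py -95 0 57; python3 draw.py; python3 go.py
```

```text
t 15.05 W [ 0.4689 -0.1535  0.0573] U [-94.1   0.8  57.3] rpy [-3.123e+00 -2.000e-03 -1.495e+00] F_U [ 10.2  -0.8 -11.6] grip 0.0195 q [ 0.32  0.57 -0.16  2.08  0.18  0.49 -1.47]
delta [0.8 0.9 0.3] [-1.09 -0.14  0.19]
shift px [-7.875 -1.75   4.5  ] px/mm [-0.17477059  0.01548034  0.19688536] draw mm [  45.05906912 -113.04660371   22.85594   ]
t 15.1 W [ 0.469  -0.1535  0.0573] U [-94.    0.8  57.3] rpy [-3.122e+00 -2.000e-03 -1.495e+00] F_U [  9.   -1.8 -12.5] grip 0.0194 q [ 0.32  0.57 -0.16  2.08  0.18  0.49 -1.47]
```

```bash
sed -i 's|/5+\[270,170\]|/5+[269.6,169.6]|' fit.py; python3 - <<'E'
from fit import *
def pr(f,U): return proj(f,toW(np.array(U)/1e3))
# observed pixels, half-pixel corrected
g=cv2.resize(b["color"][225:262,330:365],None,fx=8,fy=8,interpolation=cv2.INTER_CUBIC)
m=cv2.inRange(cv2.cvtColor(g,cv2.COLOR_RGB2HSV),(3,150,110),(16,255,255))
n,l,st,c=cv2.connectedComponentsWithStats(m);i=1+st[1:,4].argmax();x,y,w,h,_=st[i]
box=np.array([x,x+w,y,y+h])/8+[329.56,329.56,224.56,224.56]
th_=np.linspace(0,6.28,200)
C=np.array([pr(b,[xx,16*np.cos(t),85+16*np.sin(t)]) for t in th_ for xx in(-11,-5)])
print("collar box obs",box,"pred",C[:,0].min(),C[:,0].max(),C[:,1].min(),C[:,1].max())
print("lever obs",(285+212/5-.4,180+82/5-.4),"pred",pr(b,[67,115,151]))
for x in(-50,-52,-54,-56): print(x,"tip pred scene",pr(b,[x,-6,24]),pr(b,[x,-6,20]),"top",pr(a,[x,-15,24]))
# top collar and lever
g=cv2.resize(a["color"][205:230,335:365],None,fx=8,fy=8,interpolation=cv2.INTER_CUBIC)
m=cv2.inRange(cv2.cvtColor(g,cv2.COLOR_RGB2HSV),(3,150,110),(16,255,255))
n,l,st,c=cv2.connectedComponentsWithStats(m);i=1+st[1:,4].argmax();x,y,w,h,_=st[i]
C=np.array([pr(a,[xx,16*np.cos(t),85+16*np.sin(t)]) for t in th_ for xx in(-11,-5)])
print("top collar obs",np.array([x,x+w,y,y+h])/8+[334.56,334.56,204.56,204.56],"pred",C[:,0].min(),C[:,0].max(),C[:,1].min(),C[:,1].max())
print("top back edge pred",pr(a,[-5,0,101]),"front bottom",pr(a,[-11,0,69]),pr(a,[-11,0,101]))
E
```

```text
collar box obs [342.185 352.935 235.685 246.685] pred 341.9574126390626 352.7066584586477 235.174495868703 245.65540728221478
lever obs (327.0, 196.0) pred [327.01509816 196.1936143 ]
-50 tip pred scene [341.0901166  265.23485425] [341.04746102 266.24361987] top [358.76066088 244.1327956 ]
-52 tip pred scene [340.74039611 265.63836335] [340.69830367 266.64730052] top [358.83226873 244.93873888]
-54 tip pred scene [340.39005656 266.04257358] [340.34852954 267.05168088] top [358.90391253 245.74515549]
-56 tip pred scene [340.03909654 266.44748651] [339.99813726 267.45676251] top [358.97559225 246.55204546]
top collar obs [346.435 358.435 218.81  224.31 ] pred 345.33801364327996 359.2528456879867 219.9597017065669 225.45083917676044
top back edge pred [352.48659909 220.05378317] front bottom [352.09388066 225.35450135] [352.70947379 222.60019307]
```

```bash
python3 - <<'E'
from fit import *
def prof(f,xs,y,z):
    P=np.array([proj(f,toW([x/1e3,y/1e3,z/1e3])) for x in xs],np.float32)
    return cv2.remap(f["color"],P[:,0].reshape(1,-1),P[:,1].reshape(1,-1),cv2.INTER_CUBIC)[0].astype(int)
for nm,f in(("top",a),("scene",b)):
    for e,ys in((-50,(70,90,110,130,150) if nm=="top" else (100,120,140,155)),(-130,(-40,-20,0,20,35)),(80,(140,160,-45) if nm=="top" else(70,80,90,60))):
        xs=np.arange(e-14,e+15,2.0);r=np.mean([prof(f,xs,y,14).mean(1) for y in ys],0)
        print(nm,e,dict(zip(xs.astype(int),r.astype(int))))
    xs=np.arange(-72,-38,1.0)
    for z in (22,24):
      for y in(-10,-13,-16,-19,-22,-25):
        p=prof(f,xs,y,z);s=(p[:,0]-p[:,2]).clip(20)-20;print(nm,z,y,"peak",s.max(),"cent",round((s*xs).sum()/max(s.sum(),1),1))
E
```

```text
top -50 {np.int64(-64): np.int64(134), np.int64(-62): np.int64(133), np.int64(-60): np.int64(133), np.int64(-58): np.int64(133), np.int64(-56): np.int64(131), np.int64(-54): np.int64(126), np.int64(-52): np.int64(127), np.int64(-50): np.int64(147), np.int64(-48): np.int64(170), np.int64(-46): np.int64(181), np.int64(-44): np.int64(185), np.int64(-42): np.int64(185), np.int64(-40): np.int64(184), np.int64(-38): np.int64(182), np.int64(-36): np.int64(177)}
top -130 {np.int64(-144): np.int64(128), np.int64(-142): np.int64(128), np.int64(-140): np.int64(129), np.int64(-138): np.int64(129), np.int64(-136): np.int64(127), np.int64(-134): np.int64(125), np.int64(-132): np.int64(125), np.int64(-130): np.int64(142), np.int64(-128): np.int64(168), np.int64(-126): np.int64(181), np.int64(-124): np.int64(179), np.int64(-122): np.int64(169), np.int64(-120): np.int64(156), np.int64(-118): np.int64(151), np.int64(-116): np.int64(156)}
top 80 {np.int64(66): np.int64(145), np.int64(68): np.int64(135), np.int64(70): np.int64(129), np.int64(72): np.int64(132), np.int64(74): np.int64(138), np.int64(76):
[... 1711 characters left out ...]
np.int64(152), np.int64(76): np.int64(134), np.int64(78): np.int64(120), np.int64(80): np.int64(114), np.int64(82): np.int64(113), np.int64(84): np.int64(113), np.int64(86): np.int64(114), np.int64(88): np.int64(115), np.int64(90): np.int64(116), np.int64(92): np.int64(117), np.int64(94): np.int64(117)}
scene 22 -10 peak 152 cent -57.0
scene 22 -13 peak 176 cent -57.1
scene 22 -16 peak 165 cent -57.0
scene 22 -19 peak 163 cent -56.9
scene 22 -22 peak 166 cent -57.1
scene 22 -25 peak 174 cent -57.3
scene 24 -10 peak 127 cent -58.7
scene 24 -13 peak 176 cent -59.0
scene 24 -16 peak 171 cent -58.9
scene 24 -19 peak 162 cent -58.7
scene 24 -22 peak 167 cent -58.8
scene 24 -25 peak 171 cent -59.0
```

Tip estimates, corrected by the plate edges: top -55.3, scene -53; mean about -54.2, so the draw should be about 46 mm. Another 1-1.5 mm is needed.

Emit:
arm_command([
  [0,2.5,0,0,0,0],
  [0,2,0,0,0,0],
  [0,1.2,0,0,0,0],
  [0,1,0,0,0,0],
])

```text
clock: 15.5
position: [0.4681, -0.1536, 0.0573]
tool_rot: [-3.111, -0.003, -1.494]
force: [9.2, -1.2, -11.6]
grip_width: 0.0196
```

```bash
sed -i 's|269.6,169.6|270,170|' fit.py; python3 go.py; python3 draw.py; python3 go.py
```

```text
t 15.5 W [ 0.4681 -0.1536  0.0573] U [-94.9   0.8  57.3] rpy [-3.111e+00 -3.000e-03 -1.494e+00] F_U [  9.   -1.9 -11.6] grip 0.0196 q [ 0.32  0.56 -0.16  2.09  0.18  0.47 -1.46]
shift px [-7.875 -1.75   4.75 ] px/mm [-0.17477059  0.01548034  0.19688536] draw mm [  45.05906912 -113.04660371   24.12571444]
t 15.55 W [ 0.4681 -0.1536  0.0573] U [-94.9   0.8  57.3] rpy [-3.111e+00 -3.000e-03 -1.494e+00] F_U [ 10.2  -1.5 -11.3] grip 0.0193 q [ 0.32  0.56 -0.16  2.09  0.18  0.47 -1.46]
```

Emit:
arm_command([
  [0,1.5,0,0,0,0],
  [0,1,0,-0.2,0,0],
  [0,1,0,-0.2,0,0],
  [0,1,0,-0.2,0,0],
])

```text
clock: 15.95
position: [0.469, -0.1535, 0.0573]
tool_rot: [-3.111, -0.003, -1.494]
force: [10.4, -1.3, -11.3]
grip_width: 0.0192
```

```bash
python3 go.py; python3 draw.py; python3 - <<'E'
from fit import *
for i in range(10): f=bot.grab_frame('scene')
x=f['color'][190:280,290:390];cv2.imwrite('pics/s7.png',cv2.resize(x,None,fx=6,fy=6,interpolation=2)[:,:,::-1])
E
python3 go.py; python3 shaft.py;python3 col.py
```

```text
t 15.95 W [ 0.469  -0.1535  0.0573] U [-94.    0.8  57.3] rpy [-3.111e+00 -3.000e-03 -1.494e+00] F_U [ 10.2  -2.  -11.3] grip 0.0192 q [ 0.32  0.56 -0.16  2.08  0.18  0.47 -1.46]
shift px [-7.875  -1.8375  4.5   ] px/mm [-0.17477059  0.01548034  0.19688536] draw mm [  45.05906912 -118.69893389   22.85594   ]
t 16.5 W [ 0.4691 -0.1535  0.0573] U [-93.9   0.8  57.3] rpy [-3.110e+00 -3.000e-03 -1.494e+00] F_U [ 10.   -1.7 -11.4] grip 0.0194 q [ 0.32  0.56 -0.16  2.08  0.18  0.47 -1.46]
[342.2 249.2] [341 247   4   5  12] U med [-56.9 -10.1  96.7]
[347.3 270.9] [341 268  12   6  22] U med [-58.3 -32.9  23. ]
tongue rows [[-57.0, -10.0, 22.0], [-56.0, -12.0, 22.0], [-58.0, -17.0, 22.0], [-56.0, -19.0, 22.0], [-55.0, -21.0, 22.0]] mean x,y [-56.3 -15.8  22. ] tip y -9.681398835433061shaft.py:9: RuntimeWarning: Mean of empty slice.
  p=np.array(pts);m=p.mean(0);print("n",len(p),"lean(rest -.35)",-np.arctan2(m[0]+.004-.0293,m[2]-.048))
  ret = ret.dtype.type(ret / rcount)
Traceback (most recent call last):
  File "shaft.py", line 9, in <module>
    p=np.array(pts);m=p.mean(0);print("n",len(p),"lean(rest -.35)",-np.arctan2(m[0]+.004-.0293,m[2]-.048))
                                                                               ~^^^
IndexError: invalid index to scalar variable.
```

View pics/s7.png

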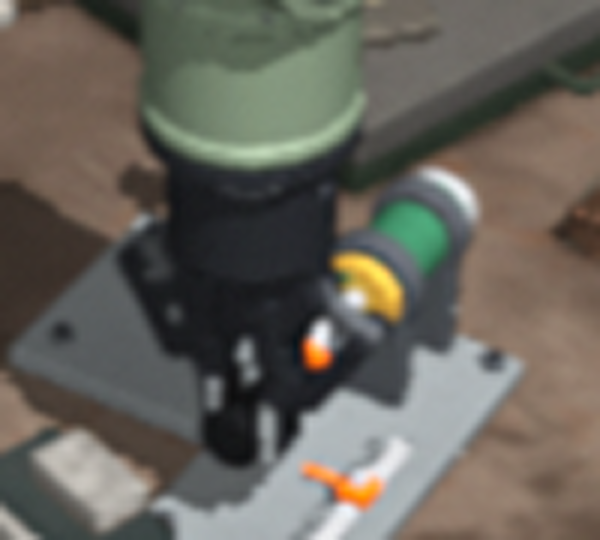

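Image: knob held at (235,430), collar at (318,352), pointer tip at (307,468) unmoved; pose steady over 0.5 s. One last nudge of about 1 mm.

Emit:
arm_command([
  [0,2,0,0,0,0],
  [0,2,0,0,0,0],
  [0,1.3,0,0,0,0],
])

```text
clock: 16.9
position: [0.4682, -0.1536, 0.0573]
tool_rot: [-3.102, -0.003, -1.494]
force: [10.1, -1.0, -11.7]
grip_width: 0.0193
```

```bash
python3 go.py; python3 draw.py; python3 draw.py; python3 go.py
```

```text
t 16.9 W [ 0.4682 -0.1536  0.0573] U [-94.8   0.8  57.3] rpy [-3.102e+00 -3.000e-03 -1.494e+00] F_U [ 10.   -1.7 -11.7] grip 0.0193 q [ 0.33  0.56 -0.16  2.09  0.18  0.46 -1.46]
shift px [-8.375  -1.8375  4.75  ] px/mm [-0.17477059  0.01548034  0.19688536] draw mm [  47.91996239 -118.69893389   24.12571444]
shift px [-8.375  -1.8375  4.875 ] px/mm [-0.17477059  0.01548034  0.19688536] draw mm [  47.91996239 -118.69893389   24.76060167]
t 17.0 W [ 0.4682 -0.1536  0.0573] U [-94.8   0.8  57.3] rpy [-3.102e+00 -3.000e-03 -1.494e+00] F_U [ 10.4  -0.8 -10.3] grip 0.0194 q [ 0.33  0.56 -0.16  2.09  0.18  0.46 -1.46]
```

```bash
python3 -c "
from workcell import bot
print(bot.job_done())"
```

```text
the job is handed in; nothing more can be done
None
```

I did both parts in order and handed the job in at about 17 s, with the gripper still holding the rod knob. The collar is level with the pointer to within about 2 mm as far as I could measure, not better.

- **Lever:** I pulled it to its stop, where the force rose to about 32 N against a 7 N spring. I then eased it back in small steps, gripped all the way, and let go only at rest. After release the camera gave a lean of -0.35 rad, which is the rest position. At the rest stop I pushed harder than needed: about 59 N sideways and 52 N up at the wrist, through the gripped knob. That is under the 120 N wrist limit.
- **Rod:** The last readings give a draw of about 46.5 mm from the arm's position, and 45–48 mm from the camera, whose steps are coarse. The target was about 46 mm.
- **Holding:** The arm held still over the last readings, with about 10 N of spring load on it, and the grip was firm.
- **Pointer:** It did not move.

**What disagreed:**
- The two views put the pointer tip 2 mm apart (53 and 55 mm in front of the mouth); I used the mean.
- The fingertips showed about 15 mm behind the reported tool point, not 17 mm ahead of it as described. I set the grasp heights from the camera instead.
- The final check of the lever failed because the gripper hid it from the camera, so I last saw it at rest just after release.

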